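# Hold the photometer shutter at the mark for a blank reading

## Robot

A 6-joint arm with a two-finger parallel gripper is mounted at the origin on a cart in front of the work surface, level with it; the furniture and walls round the work are solid. World frame = base frame: x ahead of the robot, y to its left, z up, the work surface at z = 0. Lengths are in m, angles in degrees, forces in N, time in s.
With the tool pointing down it reaches from about 0.4 to 0.825 m from the base axis. Payload 7 kg.
Tool frame: the origin (TCP) lies midway between the tips of the shut fingers; the grasp point (between the pads) lies 19 mm behind it; z points along the fingers, y is the line along which they close (so a half turn about z gives the same grasp; the last joint's range is limited). The gripper opens to 88 mm and grips with 3 to 60 N. Pads are 19 mm wide; open, the fingers measure 130 mm over their backs; the gripper's body (78 mm by 193 mm) begins 47 mm behind the grasp point.
Start: joints at [-60.441, 20.546, 0.682, 0, -70.136, -16.507], TCP at [0.152, -0.658, 0.227] pointing down, gripper open.
Joint ranges: [-176.03, 176.03], [-82.01, 121.73], [-58.28, 71.71], [-173.87, 95.51], [-174.79, -0.11], [-173.66, 173.66]. Speed limits (degrees/s): [136.94, 136.94, 172.46, 180, 180, 180].

## Interface

Orientations are given as [roll, pitch, yaw] about the fixed x, y, z axes, in that order (R = Rz(yaw) Ry(pitch) Rx(roll)).
In Python, from plant import ctrl gives the robot as it stands. The module is installed in compiled form; this text tells all that it offers.
- The arm moves only by the tool play_rows, never from a script. Its argument "commands" is a list that holds one entry, the list of rows, each a list of 7 numbers: the turn, a rotation vector about the tool's x, y, z in rad, then the shift along the tool's x, y, z in cm, then the finger opening in cm, from 0 to 8.76. In form: [[[ax, ay, az, x, y, z, grip], ...]]. A call has 1 to 8 rows; each row is the pose to reach, as a shift and turn from the pose commanded when the call began, along the tool's axes at that moment; what a row does not reach only later rows make up. A row lasts 1/12 s, in which the tool goes at most 41.7 mm and 7.16 degrees, less where a joint would pass 70% of its speed; a pose out of reach is approached as far as the arm can. A call with a gripper value outside its range is refused whole. The fingers move at their own pace and stop on an object; the grip force is fixed at half the most. Time passes only in rows, so rows that repeat a pose let the fingers close. It gives the time, the measured TCP pose, the force, the opening and the grip force at its end, in the units of the state.
- ctrl.get_obs(): the state, without advancing time (a new reading comes with each control period).
- ctrl.snapshot(name): name is "side" or "top" or "wrist"; returns a dict with "color" (400x640x3 uint8, red, green, blue), "camera_matrix" (3x3 intrinsics, pixels), "origin" and "rotation" of the camera in the world; the wrist camera has in their place "hand_eye" (4x4, takes a point from camera to tool coordinates, whose origin is the TCP and whose axes are the flange's). Camera axes: x right, y down, z forward; pixel columns grow to the right and rows downward; lengths in m; the calibration is good to about 2 mm. A picture is of the moment at which its call begins: read the wrist's pose just before it. There is no depth.
- ctrl.close_job(): hands the job in; it is judged then, once.
Trained networks look in a picture, given as the dict that the camera call returned (one of the last four; its "shot" number tells which), for a name from the list of things; names that differ only in an ending like _2 or _b are one class to them, and where a whole thing is asked for, a point or a joint stands for the part that bears it (a point fixed in the world has none). Each returns a list of dicts, best first, with "conf" (0 to 1); they miss things now and then, are a little off and sometimes report something else, mostly with a low value. They report only what shows in the picture. A call takes as long as a camera call.
- ctrl.find_in(picture, name): "bbox" ([left, top, width, height] in pixels, round what is visible of it).
The state is a dict: "clock": time; "joint_pos": joint angles; "qvel": joint speeds; "tau": joint torques, N m; "tool_pos": TCP position; "orientation": TCP orientation; "force": force on the tool from outside, world axes, zero at the start; "moment": the same for the moment, N m; "opening": finger opening in m; "gripper_force": force on a finger pad.
Only numpy, scipy, OpenCV 4.12 (cv2) and the standard library are available. Lean on these libraries where they do the work, as an engineer would, in place of code of your own. Each camera call takes 0.05 s, during which the arm holds its last target. There are 200 camera calls.

## Task

Take the blank reading on the bench photometer: slide its clamp jaw open until the glass filter block is free, lift the block out of the beam and stand it gently, upright, in the blue tray. Then pull the spring-return shutter out by its black pull until its yellow pointer is in line with the white line on the red rider, never more than a centimetre past it, keep it there for three seconds, and finish while still holding it there (let go and it springs shut). Leave the timer, petri dish, marker and brown bottle where they are.

Things in the scene. Friction and masses are not known exactly. Their poses are not given: they have to be found in the camera images.
- photometer: Bench photometer, fixed. Origin: on the bench under the filter block's seat; x points away from the handles (jaw and shutter pull out along -x), y from detector head to lamp head, z up. Dark base plate, x -185 to 55, y -132 to 132 mm, top 14 mm high. Two white heads 100 mm high, x -48 to 48: lamp y 65 to 131, detector y -131 to -65; their black snouts (axis 62 mm high) end at y = +-46 mm.
- clamp_seat (a point): Seat of the filter block: middle of the steel clamp bed's top, 22 mm above the bench, axes as the photometer's. Bed 30 mm wide (y), x -150 to 36 mm. Behind the seat a plain fixed jaw, its face at x = +22 mm, 44 mm high, 46 mm wide. In front the sliding jaw, 42 mm wide, its nose 40 mm high and hooked 5 mm over the block's foot while closed. Heights are above the bench.
- clamp_jaw (a joint): Opening of the sliding clamp jaw, m: about 0 (up to 0.0015) = closed on the filter block's foot, 0.030 = fully open, against its stop (moved 30 mm along the photometer's -x). About 3 N friction; stays where it is left. The block can be lifted straight up once the jaw is open 12 mm or more.
- jaw_handle (a point): Grip point on the axis of the jaw's upright black round pull post, 64 mm above the bench. Post 16 mm in diameter, 36 to 79 mm above the bench, on a plate 24 mm wide; 95 mm in front of the block's centre while closed. Moves with the jaw.
- filter_block: Black upright filter holder with a green glass window, about 120 g, loose. Origin: centre of its underside, on the clamp bed 22 mm above the bench at the start; axes as the photometer's then. Foot 44 (x) x 24 (y) x 9 mm high; body 28 (x) x 20 (y) mm, up to 85 mm above the underside. Window 28 to 52 mm up; grip the plain head, 55 to 85 mm up, across 28 or 20 mm.
- tray: Open blue plastic tray, loose, 150 g, 62 mm (its x) x 210 mm (its y, plus a small tab at one end), 26 mm high; it lies lengthwise away from the robot. Origin: on the bench under its middle. Inside 56 mm wide, own y -106 to +99 mm, floor 2 mm above the bench. The block's foot fits lengthwise or crosswise.
- shutter: Spring-return shutter: upright steel plate 4 mm thick that slides out of the detector head's front along the photometer's -x, a black pull on its outer end. Rests shut against its stop; needs 2.4 N to start and 80 N/m more (4.3 to 6.5 N at the mark), comes out 75 mm at most, springs back if let go. Origin: on the bench, shut at photometer x 0, y -98 mm; same axes. Moves with the shutter.
- shutter_handle (a point): Grip point in the middle of the shutter's black pull, 82 mm above the bench. The pull is a rounded upright slab 12 mm thick (x, the pulling direction), 34 mm wide (y), 40 to 98 mm above the bench. Shut, it is at photometer x -115 mm, y -98 mm. Behind it 45 mm are free for a finger, down to the bar that joins it to the plate (8 mm wide, top 52 mm above the bench). Moves with the shutter.
- shutter_pointer (a point): Tip of the shutter's yellow pointer, 36 mm above the bench, over the white scale rail (photometer y -72 to -52 mm, 32 mm high) beside the shutter. Moves with the shutter. The shutter is at the mark when this point and rider_mark have the same coordinate along the photometer's x axis, to within 4 mm.
- rider_mark (a point): White line on top of the small red rider screwed fast on the scale rail, 36 mm above the bench; 24 to 50 mm along the photometer's -x from the pointer of the shut shutter. It does not move during a run; its top is 38 mm high.
- timer: White bench timer standing on its edge, 24 x 68 x 62 mm; bystander. Origin: centre of its underside.
- petri: Closed petri dish, 66 mm across, 13 mm high; bystander. Origin: centre of its underside.
- marker: Felt marker with a green cap lying on the bench, 134 mm long, 13 mm thick; bystander. Origin: under its middle; its length is along its own y.
- bottle: Brown dye bottle with a black cap, 48 mm across, 90 mm high; bystander. Origin: centre of its underside.

How it is judged:
By the outcome, as a careful person would: the job done as asked, in the order asked, and still so for the second after the job is handed in, while the arm keeps its last pose, push and grip.
It also fails if it takes over 64 s, if anything falls off the work surface, if the arm or the gripper's body presses on something with over 40 N, if the wrist force passes 120 N, or if a joint passes its speed limit or range.

## Working session

There is one attempt and no reset: what is moved stays moved. The work goes in short steps, Python scripts to look and compute and a tool call to move; the robot and the scene stay as the last step left them, time stands still between calls to the robot, and variables do not carry over. Pictures are saved under pics/ and viewed, at most 10 in all, crops included, and the job is handed in when it is done.

Besides the shell and the picture viewer there is one more tool, called after "Call:" in YAML: its name, and indented under it one key for each argument. play_rows: Moves the arm, as the interface text tells. Its arguments: {"type":"object","properties":{"commands":{"type":"array","items":{"type":"array","items":{"type":"array","items":{"type":"number"}}}}},"required":["commands"]}

```bash
mkdir -p pics
cat > h.py <<'E'
import numpy as np, cv2
from scipy.spatial.transform import Rotation as R
from plant import ctrl
def save(p,n): cv2.imwrite('pics/'+n,p['color'][:,:,::-1])
def proj(p,X):
    X=np.atleast_2d(X); c=(X-p['origin'])@np.array(p['rotation']); u=c@np.array(p['camera_matrix']).T; return u[:,:2]/u[:,2:]
def ray(p,uv,z):
    d=np.array(p['rotation'])@np.linalg.solve(p['camera_matrix'],[*uv,1]); o=np.array(p['origin']); return o+d*(z-o[2])/d[2]
def wpose(p,o):
    T=np.eye(4);T[:3,:3]=R.from_euler('xyz',o['orientation'],degrees=True).as_matrix();T[:3,3]=o['tool_pos']
    T=T@np.array(p['hand_eye']);p['origin']=T[:3,3];p['rotation']=T[:3,:3];return p
E
python3 - <<'E'
from h import *
o=ctrl.get_obs();print(o)
for n in('top','side'):
    p=ctrl.snapshot(n);save(p,n+'0.png');print(n,p['origin'],np.round(p['rotation'],3).tolist(),p['camera_matrix'])
    for t in 'photometer filter_block tray jaw_handle shutter_handle shutter_pointer rider_mark timer petri marker bottle clamp_seat'.split():
        r=ctrl.find_in(p,t)[:1]
        print(t,[(np.round(x['bbox'],1).tolist(),round(x['conf'],2)) for x in r])
E
```

```text
{'clock': 0.0, 'joint_pos': array([-6.04415745e+01,  2.05921364e+01,  6.35075800e-01, -1.92025320e-02,
       -7.01353547e+01, -1.65078907e+01]), 'qvel': array([-0.08202784, -0.11447894,  0.0275347 , -0.10244506,  0.02391956,
       -0.09001781]), 'tau': array([ 6.10137395e-04, -5.82725322e+01,  2.93051791e+01,  6.99672371e+00,
        7.16711045e-03, -1.24096709e-04]), 'tool_pos': array([ 0.15229939, -0.6571089 ,  0.22562754]), 'orientation': array([ 1.79906264e+02, -8.95441459e-03, -1.66955997e+02]), 'force': array([-0.71402898,  1.01524111,  0.28202732]), 'moment': array([ 0.04201344,  0.02014876, -0.02517281]), 'gripper_force': 0.0, 'opening': 0.08767337311038244}
top [0.31679479 0.00366136 1.71938996] [-171.071, 0.772, -89.909] [[520.66953437   0.         327.68913369]
 [  0.         520.66953437 197.27755293]
 [  0.           0.           1.        ]]
photometer [([290.7, 159.8, 92.3, 82.8], 0.58)]
filter_block []
tray [([227.2, 195.4, 31.7, 64.4], 0.97)]
jaw_handle [([230.7, 193.1, 28.1, 69.8], 0.74)]
shutter_handle []
shutter_pointer [([290.9, 158.7, 93.0, 86.3], 0.71)]
rider
[... 218 characters left out ...]
.8], 0.71)]
side [0.05222583 1.11247056 0.55661586] [-111.715, 1.543, -154.65] [[412.1051306    0.         307.13745421]
 [  0.         412.1051306  197.44149509]
 [  0.           0.           1.        ]]
photometer [([264.1, 172.6, 101.2, 67.4], 0.9)]
filter_block [([292.3, 181.2, 10.9, 24.7], 0.58)]
tray [([256.2, 246.2, 79.3, 37.6], 0.63)]
jaw_handle [([300.6, 197.9, 25.9, 15.6], 0.81)]
shutter_handle [([324.4, 180.2, 27.2, 19.6], 0.8)]
shutter_pointer [([264.5, 171.7, 102.5, 70.1], 0.56)]
rider_mark []
timer [([403.0, 171.0, 2.9, 12.6], 0.44)]
petri []
marker [([272.3, 289.6, 56.6, 17.8], 0.58)]
bottle [([219.9, 206.1, 15.5, 31.8], 0.75)]
clamp_seat [([261.2, 173.1, 105.7, 66.3], 0.87)]
```

```bash
cat >> h.py <<'E'
_s=ctrl.snapshot
def snap(n):
    o=ctrl.get_obs(); p=_s(n)
    if n=='wrist': return wpose(p,o)
    p['rotation']=R.from_euler('xyz',p['rotation'],degrees=True).as_matrix(); return p
def crop(p,n,x,y,w,h,s): cv2.imwrite('pics/'+n,cv2.resize(p['color'][y:y+h,x:x+w,::-1],None,fx=s,fy=s,interpolation=cv2.INTER_CUBIC))
E
python3 - <<'E'
from h import *
p=snap('top');crop(p,'t1.png',190,120,200,150,4)
p=snap('side');crop(p,'s1.png',200,150,200,150,4)
E
```

```text
(no output)
```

View pics/t1.png

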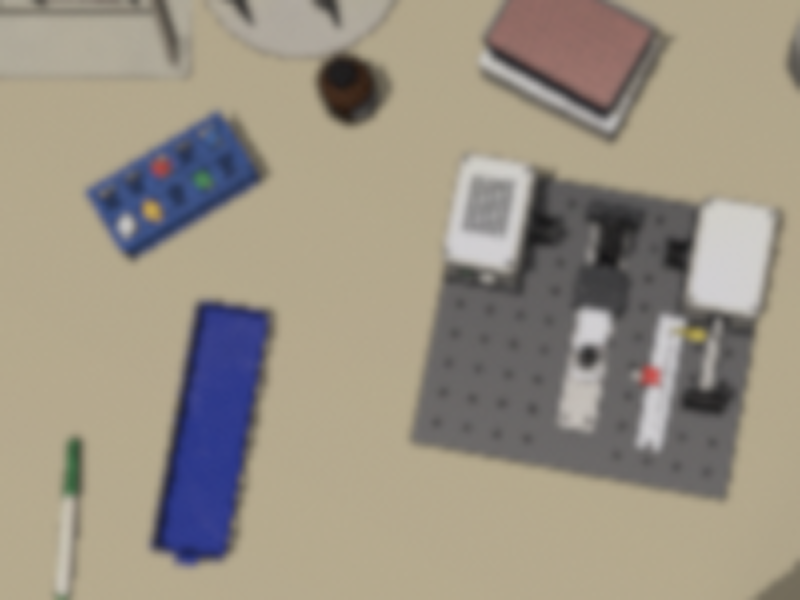

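View pics/s1.png

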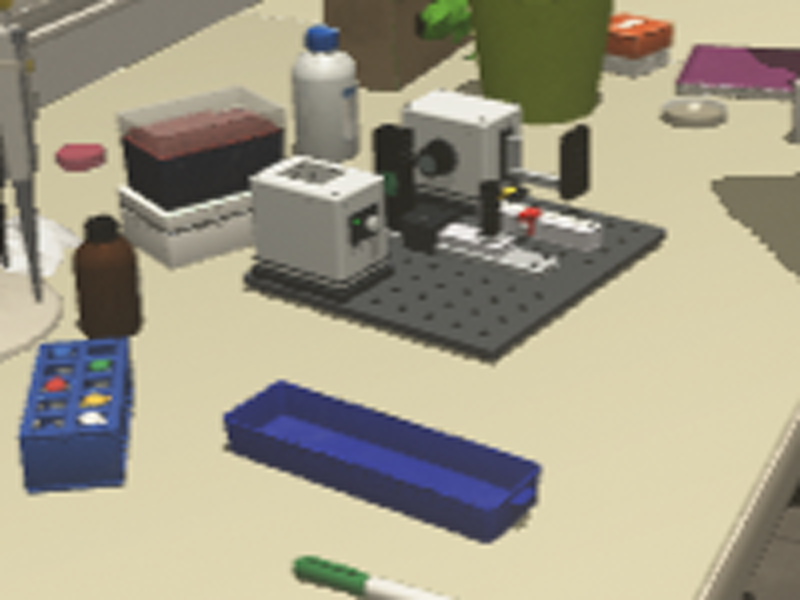

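The top view (4x crop, offset 190,120) shows the plate's near corners at crop (412,440) and (725,497), the jaw post at (587,355), the shutter pull at (706,400), and the tray corners at (200,303), (270,312), (228,557) and (155,548). The side view shows an upright block and the red rider next to the yellow pointer.

Run:
```python
from h import *
from scipy.optimize import least_squares
p=snap('top')
def fit(M,U,x0):
    M=np.array(M)/1000;U=(np.array(U)-1.5)/4+[190,120]
    def f(q):
        c,s=np.cos(q[2]),np.sin(q[2]);W=np.c_[q[0]+c*M[:,0]-s*M[:,1],q[1]+s*M[:,0]+c*M[:,1],M[:,2]]
        return (proj(p,W)-U).ravel()
    r=least_squares(f,x0,loss='soft_l1');print(r.x,np.degrees(r.x[2]),np.round(r.fun,1));return r.x
fit([[-185,132,14],[-185,-132,14],[48,131,100],[48,65,100],[-48,65,100],[-48,131,100],[48,-65,100],[48,-131,100],[-48,-131,100],[-48,-65,100],[-95,0,79],[-115,-98,98]],
[(412,440),(725,497),(468,155),(534,160),(522,275),(447,262),(703,200),(778,210),(757,315),(685,300),(587,355),(706,400)],[.45,0,-.18])
fit([[-31,105,26],[31,105,26],[31,-105,26],[-31,-105,26]],[(200,303),(270,312),(228,557),(155,548)],[.4,.3,-.15])
```

```text
[ 0.63316992 -0.02047467 -0.18736925] -10.735467011012336 [-0.5  0.4  0.5  1.2 -1.9 -2.4  1.9  0.1 -0.8  0.5 -2.5 -0.1 -0.1 -2.6
  1.7 -1.3  1.7  1.9 -1.   1.8  0.4 -0.3  0.3 -0.4]
[ 0.48522653  0.30376706 -1.71813832] -98.44207459259897 [-0.4 -1.3  0.6 -0.8  0.2  1.3 -0.4  0.7]
```

```bash
cat >> h.py <<'E'
def to(pos,yaw):
    o=ctrl.get_obs();A=R.from_euler('xyz',o['orientation'],degrees=True);B=R.from_euler('xyz',[180,0,yaw],degrees=True)
    d=A.inv().apply(np.array(pos)-o['tool_pos'])*100
    print('clk',round(o['clock'],2),'turn',np.round((A.inv()*B).as_rotvec(),4).tolist(),'shift',np.round(d,2).tolist())
PH=(0.633,-0.0205,-10.7)
def ph(x,y,z,P=None):
    P=P or PH;a=np.radians(P[2]);return np.array([P[0]+(np.cos(a)*x-np.sin(a)*y)/1e3,P[1]+(np.sin(a)*x+np.cos(a)*y)/1e3,z/1e3])
E
python3 - <<'E'
from h import *
print(np.round(_s('wrist')['hand_eye'],3))
to(ph(-95,0,260),-190.7); print(ph(-95,0,260))
E
```

```text
Traceback (most recent call last):
NameError: name '_s' is not defined
```

Run:
```python
from h import *
print(np.round(ctrl.snapshot('wrist')['hand_eye'],3))
to(ph(-95,0,260),-190.7); print(ph(-95,0,260))
```

```text
[[ 0.001 -0.962 -0.273  0.074]
 [ 1.     0.001  0.     0.001]
 [ 0.    -0.273  0.962 -0.158]
 [ 0.     0.     0.     1.   ]]
clk 1.5 turn [0.0001, -0.0, 0.4146] shift [-52.51, 55.03, -3.35]
[ 0.53965178 -0.00286167  0.26      ]
```

Call:
play_rows:
  commands:
    - [[0,0,0.1,-3,3,-2,8.7],[0,0,0.2,-6,6,-4,8.7],[0,0,0.3,-9,9,-5,8.7],[0,0,0.4146,-11.7,11.7,-5,8.7],[0,0,0.4146,-14.4,14.4,-5,8.7],[0,0,0.4146,-17.1,17.1,-5,8.7],[0,0,0.4146,-19.8,19.8,-5,8.7],[0,0,0.4146,-22,22,-5,8.7]]

```text
clock: 2.17
tool_pos: [0.3179, -0.3913, 0.277]
orientation: [-180.0, 0.1, 169.3]
force: [0.6, -0.4, 0.3]
opening: 0.087
gripper_force: 0.0
```

Run:
```python
from h import *
to(ph(-95,0,260),-190.7)
```

```text
clk 2.17 turn [-0.0001, 0.0012, 0.0006] shift [-14.6, 42.27, 1.72]
```

Call:
play_rows:
  commands:
    - [[0,0,0,-1.3,3.8,0,8.7],[0,0,0,-2.6,7.6,0,8.7],[0,0,0,-3.9,11.4,0,8.7],[0,0,0,-5.2,15.2,0,8.7],[0,0,0,-6.5,19,0,8.7],[0,0,0,-7.8,22.8,0,8.7],[0,0,0,-9.1,26.6,0,8.7],[0,0,0,-10.4,30.4,0,8.7]]

```text
clock: 2.83
tool_pos: [0.4763, -0.1121, 0.2771]
orientation: [180.0, 0.1, 169.3]
force: [1.1, -0.8, -0.6]
opening: 0.0867
gripper_force: 0.0
```

Call:
play_rows:
  commands:
    - [[0,0,0,-1.3,3.7,0,8.7],[0,0,0,-2.5,7,0.5,8.7],[0,0,0,-3.6,10,1,8.7],[0,0,0,-4.2,12,1.7,8.7],[0,0,0,-4.2,12,1.7,8.7],[0,0,0,-4.2,12,1.7,8.7]]

```text
clock: 3.33
tool_pos: [0.5393, -0.0031, 0.2589]
orientation: [-180.0, -0.1, 169.4]
force: [-0.6, -0.3, 0.5]
opening: 0.0871
gripper_force: 0.0
```

Run:
```python
from h import *
to(ph(-95,0,260),-190.7)
p=snap('wrist');save(p,'w1.png')
for n,X in dict(post=(-95,0,79),blk=(0,0,107),pull=(-115,-98,98)).items(): print(n,proj(p,ph(*X)))
```

```text
clk 3.33 turn [-0.0008, -0.0013, 0.0019] shift [-0.03, 0.03, -0.11]
post [[318.76028068 182.922058  ]]
blk [[318.48118298 266.98262451]]
pull [[229.68787594 168.56768536]]
```

View pics/w1.png

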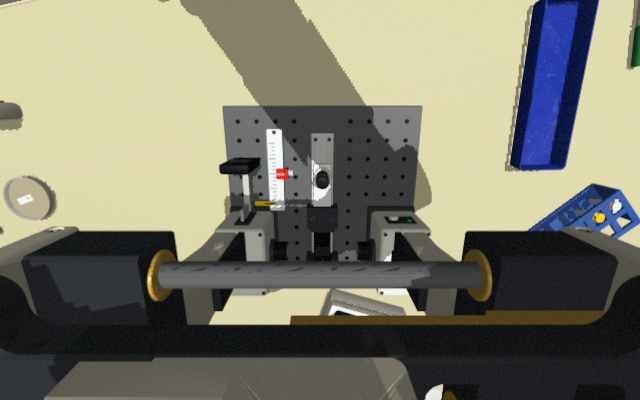

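Run:
```python
from h import *
p=snap('wrist');crop(p,'w2.png',210,95,220,150,3.6);print(ctrl.find_in(p,'rider_mark')[:1],ctrl.find_in(p,'shutter_handle')[:1],ctrl.find_in(p,'jaw_handle')[:1])
print(p['origin'])
```

```text
[{'bbox': [276.9, 164.9, 18.1, 13.8], 'conf': 0.66}] [{'bbox': [220.4, 157.0, 50.9, 63.9], 'conf': 0.88}] [{'bbox': [306.3, 164.1, 35.3, 65.1], 'conf': 0.61}]
[0.46630647 0.01092191 0.41735756]
```

View pics/w2.png

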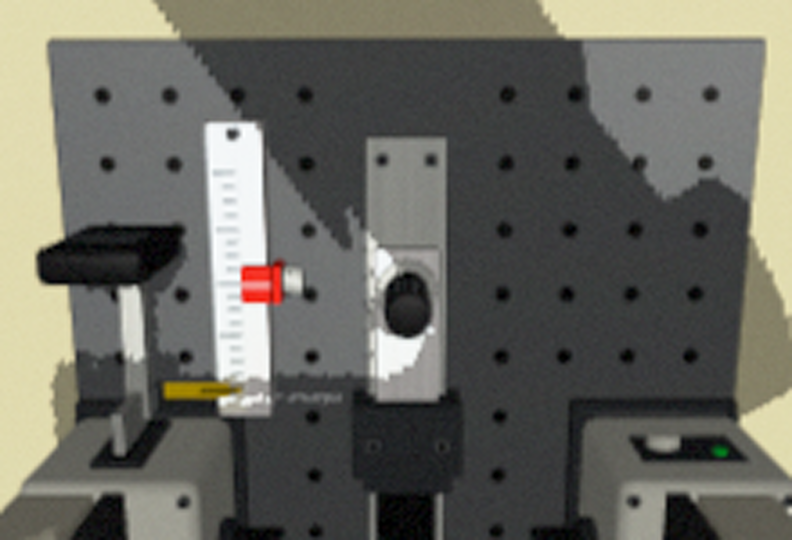

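The crop (3.6x, offset 210,95) shows plate corners at (50,41) and (764,39), bed near corners at (367,139) and (446,139), and the post top at (407,316). The pull top is at about (95,266), the rider line at (262,284) and the pointer tip at (240,390).

Run:
```python
from h import *
from scipy.optimize import least_squares
p=snap('wrist')
f=lambda U:(np.array(U,float)-1.3)/3.6+[210,95]
M=[[-185,132,14],[-185,-132,14],[-150,-15,22],[-150,15,22],[-95,0,79],[-115,-98,98]]
U=f([(764,39),(50,41),(367,139),(446,139),(407,316),(95,266)])
g=lambda q:(np.vstack([proj(p,ph(*m,P=(q[0],q[1],q[2]))) for m in M])-U).ravel()
r=least_squares(g,[*PH]);print(r.x,np.round(r.fun,1))
P=tuple(r.x);a=np.radians(P[2])
for n,u in dict(rider=(262,284),tip=(240,390)).items():
    X=ray(p,f([u])[0],.036);d=X[:2]-P[:2];print(n,X,'ph',1000*(np.cos(a)*d[0]+np.sin(a)*d[1]),1000*(-np.sin(a)*d[0]+np.cos(a)*d[1]))
PH2=P;to(ph(-95,0,45,P),P[2]-180)
```

```text
[  0.63462551  -0.016832   -10.63727469] [ 1.3 -0.1 -1.1 -0.5 -0.1 -0.2  0.6 -0.3  0.6  0.7 -1.2  0.7]
rider [ 0.52803498 -0.05128852  0.036     ] ph -98.3984578443157 -53.54002934298031
tip [ 0.56618095 -0.06838581  0.036     ] ph -57.75201466437832 -63.30212108923601
clk 3.63 turn [0.0004, 0.0009, -0.0022] shift [-0.09, 0.57, 21.51]
```

Call:
play_rows:
  commands:
    - [[0,0,0,-0.1,0.5,3,8.7],[0,0,0,-0.1,0.5,6.5,8.7],[0,0,0,-0.1,0.5,10,8.7],[0,0,0,-0.1,0.5,13.5,8.7],[0,0,0,-0.1,0.5,17,8.7],[0,0,0,-0.1,0.5,19.5,6],[0,0,0,-0.1,0.5,21.4,4],[0,0,0,-0.1,0.5,21.4,4]]

```text
clock: 4.3
tool_pos: [0.5385, -0.0006, 0.0421]
orientation: [-179.8, -0.3, 169.2]
force: [-0.7, 0.4, 0.1]
opening: 0.0722
gripper_force: 0.0
```

Call:
play_rows:
  commands:
    - [[0,0,0,0,0,0,2.4],[0,0,0,0,0,0,1.2],[0,0,0,0,0,0,1.0],[0,0,0,0,0,0,0.8],[0,0,0,0,0,0,0.8],[0,0,0,0,0,0,0.8]]

```text
clock: 4.8
tool_pos: [0.5416, 0.0008, 0.0464]
orientation: [180.0, 0.1, 169.3]
force: [-0.1, -0.6, 0.6]
opening: 0.0324
gripper_force: 0.0
```

```bash
sed -i 's/^PH=.*/PH=(0.6345,-0.0175,-10.65)/' h.py
python3 - <<'E'
from h import *
o=ctrl.get_obs();print(o['tool_pos'],o['force'],o['opening'],o['gripper_force']); to(ph(-125,0,45),PH[2]-180)
p=snap('side');crop(p,'s2.png',250,150,110,90,5)
E
```

```text
[0.54157951 0.00084957 0.04643146] [-0.13273494 -0.6039775   0.56895964] 0.03244791651502894 0.0
clk 4.8 turn [0.0008, 0.0014, -0.0008] shift [3.03, -0.09, 0.14]
```

View pics/s2.png

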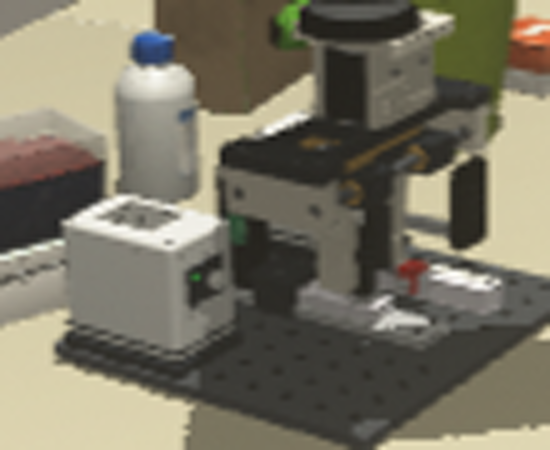

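The fingers straddle the post and are still closing.

Call:
play_rows:
  commands:
    - [[0,0,0,0,0,0,0.8],[0,0,0,0,0,0,0.8],[0,0,0,0,0,0,0.8],[0,0,0,0,0,0,0.8]]

```text
clock: 5.18
tool_pos: [0.541, 0.0003, 0.0457]
orientation: [-180.0, -0.0, 169.3]
force: [-0.3, -3.7, 2.9]
opening: 0.0153
gripper_force: 30.0
```

Call:
play_rows:
  commands:
    - [[0,0,0,0.4,0,0,0.8],[0,0,0,0.9,0,0,0.8],[0,0,0,1.4,0,0,0.8],[0,0,0,1.9,0,0,0.8],[0,0,0,2.3,0,0,0.8],[0,0,0,2.6,0,0,0.8],[0,0,0,2.7,0,0,0.8],[0,0,0,2.7,0,0,0.8]]

```text
clock: 5.85
tool_pos: [0.5145, 0.0053, 0.0457]
orientation: [-180.0, 0.0, 169.3]
force: [-0.9, -4.3, 1.8]
opening: 0.015
gripper_force: 30.0
```

Call:
play_rows:
  commands:
    - [[0,0,0,0,0,0,4],[0,0,0,0,0,0,4],[0,0,0,0,0,0,4],[0,0,0,0,0,0,4],[0,0,0,0,0,0,4],[0,0,0,0,0,0,4]]

```text
clock: 6.35
tool_pos: [0.5146, 0.0058, 0.0455]
orientation: [180.0, -0.0, 169.3]
force: [-0.3, 0.7, -0.2]
opening: 0.0392
gripper_force: 0.0
```

Call:
play_rows:
  commands:
    - [[0,0,0,0,0,-2,5],[0,0,0,0,0,-5,5],[0,0,0,0,0,-8,5],[0,0,0,0,0,-11,5],[0,0,0,0,0,-14,5],[0,0,0,0,0,-16,5],[0,0,0,0,0,-16,5],[0,0,0,0,0,-16,5]]

```text
clock: 7.02
tool_pos: [0.5152, 0.0061, 0.2068]
orientation: [179.9, 0.1, 169.3]
force: [-0.6, 0.1, -0.8]
opening: 0.0499
gripper_force: 0.0
```

Run:
```python
from h import *
p=snap('wrist');crop(p,'w3.png',220,90,200,170,3.5)
to(ph(0,0,180),PH[2]-180)
for n,X in dict(post=(-122,0,79),blk=(0,0,107)).items(): print(n,proj(p,ph(*X)))
```

```text
clk 7.07 turn [0.0007, 0.0002, -0.0011] shift [-12.23, -0.06, 2.55]
post [[316.94988153 192.97193593]]
blk [[317.0067395  314.31537094]]
```

View pics/w3.png

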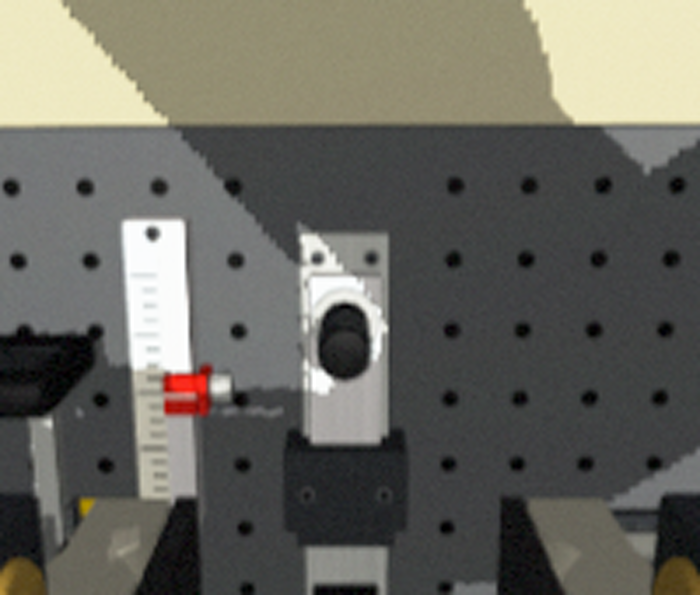

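The jaw is open: the post top is at (318,191) and the bed is visible behind the nose. Next is the block.

Call:
play_rows:
  commands:
    - [[0,0,0,-2,0,0,4.4],[0,0,0,-5,0,0,4.4],[0,0,0,-8,0,0,4.4],[0,0,0,-10.5,0,0.5,4.4],[0,0,0,-12.2,0,1,4.4],[0,0,0,-12.2,0,2.5,4.4],[0,0,0,-12.2,0,2.5,4.4],[0,0,0,-12.2,0,2.5,4.4]]

```text
clock: 7.73
tool_pos: [0.6331, -0.0173, 0.1781]
orientation: [-179.9, -0.3, 169.3]
force: [0.4, 0.2, 0.7]
opening: 0.0438
gripper_force: 0.0
```

Run:
```python
from h import *
p=snap('wrist');crop(p,'w4.png',160,150,320,230,2.4)
to(ph(0,0,75),PH[2]-180)
for n,X in dict(post=(-122,0,79),a=(-14,-10,107),b=(-14,10,107),c=(14,0,107)).items(): print(n,proj(p,ph(*X)))
```

```text
clk 7.78 turn [-0.0012, -0.0023, -0.0009] shift [-0.11, -0.01, 10.46]
post [[318.26201344  57.98241906]]
a [[305.8881696 196.5836444]]
b [[330.52343378 196.59574955]]
c [[318.23851584 228.89795808]]
```

View pics/w4.png

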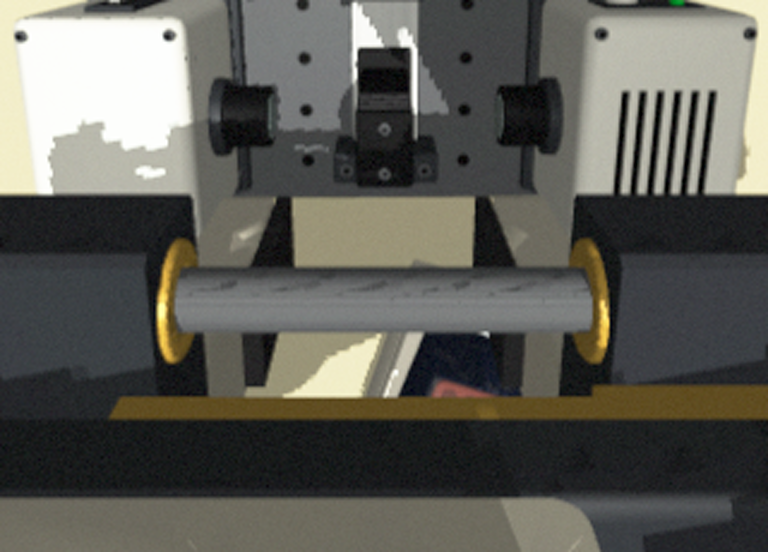

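The block top is at about (320,208) in the full image, roughly 1–2 mm to +tool y. I'll descend.

Call:
play_rows:
  commands:
    - [[0,0,0,-0.1,0.1,2,4.4],[0,0,0,-0.1,0.1,4.5,4.4],[0,0,0,-0.1,0.1,7,4.4],[0,0,0,-0.1,0.1,9,4.4],[0,0,0,-0.1,0.1,10.4,4.4],[0,0,0,-0.1,0.1,10.4,4.4],[0,0,0,-0.1,0.1,10.4,3],[0,0,0,-0.1,0.1,10.4,2.6]]

```text
clock: 8.45
tool_pos: [0.6365, -0.0159, 0.0783]
orientation: [180.0, 0.1, 169.3]
force: [-0.8, 0.7, -0.2]
opening: 0.0359
gripper_force: 0.0
```

Call:
play_rows:
  commands:
    - [[0,0,0,0,0,0,2.3],[0,0,0,0,0,0,2.1],[0,0,0,0,0,0,1.9],[0,0,0,0,0,0,1.5],[0,0,0,0,0,0,1.2],[0,0,0,0,0,0,1.2]]

```text
clock: 8.95
tool_pos: [0.6362, -0.0161, 0.0775]
orientation: [180.0, 0.1, 169.3]
force: [-1.8, 0.9, 6.9]
opening: 0.0197
gripper_force: 30.0
```

Call:
play_rows:
  commands:
    - [[0,0,0,0,0,-0.5,1.2],[0,0,0,0,0,-1.2,1.2],[0,0,0,0,0,-2.5,1.2],[0,0,0,0,0,-4.5,1.2],[0,0,0,0,0,-7,1.2],[0,0,0,0,0,-10,1.2],[0,0,0,0,0,-12.5,1.2],[0,0,0,0,0,-13,1.2]]

```text
clock: 9.62
tool_pos: [0.6378, -0.0162, 0.2123]
orientation: [179.9, 0.4, 169.3]
force: [0.9, 0.2, 0.6]
opening: 0.0199
gripper_force: 30.0
```

Run:
```python
from h import *
o=ctrl.get_obs();print(o['opening'],o['gripper_force'],o['tool_pos'])
to([.485,.304,.2],-188.44)
p=snap('top');crop(p,'t2.png',220,130,170,130,4.5);print(ctrl.find_in(p,'tray')[:1])
```

```text
0.019944887646476468 29.997070133686066 [ 0.63782067 -0.01620142  0.21232209]
clk 9.62 turn [0.0017, 0.007, -0.0389] shift [20.95, 28.63, 1.14]
[{'bbox': [228.7, 196.9, 22.3, 64.1], 'conf': 0.93}]
```

View pics/t2.png

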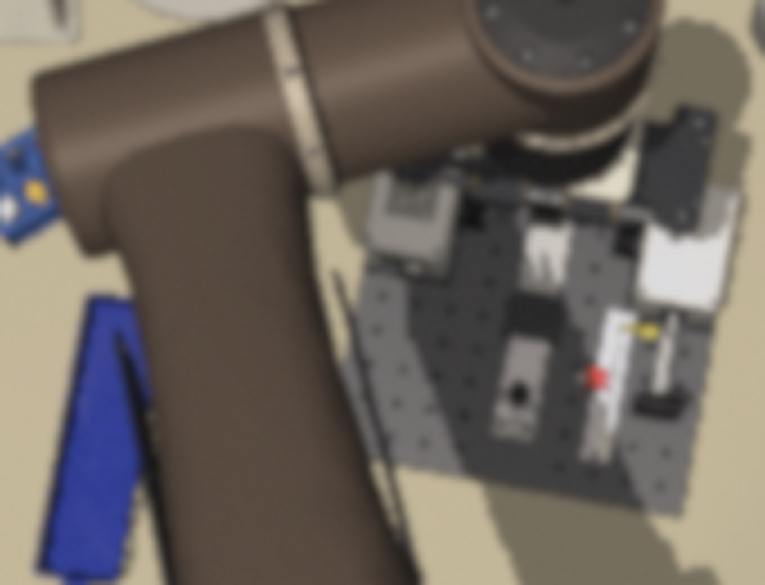

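The block is out of the seat and held. I'll carry it to the tray.

Call:
play_rows:
  commands:
    - [[0,0,-0.01,1.5,2,0,1.2],[0,0,-0.02,3.5,5,0,1.2],[0,0,-0.03,5.7,8,0,1.2],[0,0,-0.039,7.9,11,0,1.2],[0,0,-0.039,10.1,14,0,1.2],[0,0,-0.039,12.3,17,0,1.2],[0,0,-0.039,14.5,20,0,1.2],[0,0,-0.039,16.5,22.7,0,1.2]]

```text
clock: 10.38
tool_pos: [0.5138, 0.2388, 0.2052]
orientation: [-179.9, -0.1, 171.5]
force: [1.5, 0.2, -0.1]
opening: 0.0196
gripper_force: 30.0
```

Call:
play_rows:
  commands:
    - [[0,0,0,1.6,2,0,1.2],[0,0,0,3,3.9,0,1.2],[0,0,0,4.0,5.2,1,1.2],[0,0,0,4.3,5.7,1.2,1.2],[0,0,0,4.3,5.7,1.2,1.2],[0,0,0,4.3,5.7,1.2,1.2],[0,0,0,4.3,5.7,1.2,1.2]]

```text
clock: 10.97
tool_pos: [0.4818, 0.2994, 0.1943]
orientation: [-180.0, -0.0, 171.5]
force: [0.8, 0.7, -1.3]
opening: 0.0197
gripper_force: 30.0
```

Run:
```python
from h import *
to([.485,.304,.2],-188.44)
p=snap('wrist');save(p,'w5.png')
a=np.radians(-98.44);c,s=np.cos(a),np.sin(a)
for x,y in((-31,-105),(31,-105),(31,0),(-31,0)): 
  x/=1e3;y/=1e3;print(proj(p,[.485+c*x-s*y,.304+s*x+c*y,.026]))
```

```text
clk 10.97 turn [-0.0008, -0.0003, -0.001] shift [-0.25, 0.5, -0.57]
[[352.78766253  89.1280717 ]]
[[293.58640539  89.11607976]]
[[295.75529779 186.80157074]]
[[349.89954959 186.82763833]]
```

View pics/w5.png

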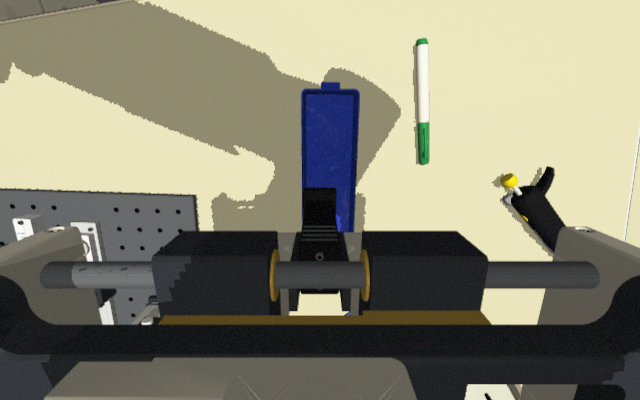

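The tray's near edge runs from (302,91) to (359,91), so its centreline is about 7 mm further to +tool y than estimated. The block hangs upright at about (320,240). I'll shift 1.2 cm in y and lower.

Call:
play_rows:
  commands:
    - [[0,0,0,0,0.6,1,1.2],[0,0,0,0,1.2,3,1.2],[0,0,0,0,1.2,5.5,1.2],[0,0,0,0,1.2,8,1.2],[0,0,0,0,1.2,10.5,1.2],[0,0,0,0,1.2,12,1.2],[0,0,0,0,1.2,12.5,1.2],[0,0,0,0,1.2,12.5,1.2]]

```text
clock: 11.68
tool_pos: [0.483, 0.3112, 0.0679]
orientation: [-179.9, -0.1, 171.5]
force: [-0.8, -0.1, -1.2]
opening: 0.0199
gripper_force: 30.0
```

Call:
play_rows:
  commands:
    - [[0,0,0,0,0,0.2,1.2],[0,0,0,0,0,0.4,1.2],[0,0,0,0,0,0.6,1.2],[0,0,0,0,0,0.7,1.2],[0,0,0,0,0,0.8,1.2],[0,0,0,0,0,0.8,1.2]]

```text
clock: 12.18
tool_pos: [0.4834, 0.3122, 0.0618]
orientation: [180.0, 0.0, 171.5]
force: [-0.9, -0.1, -0.1]
opening: 0.02
gripper_force: 30.0
```

Run:
```python
from h import *
o=ctrl.get_obs();print(o['tool_pos'],o['force'])
p=snap('side');crop(p,'s3.png',230,200,130,100,5)
```

```text
[0.4833819  0.31220113 0.0617758 ] [-0.87894484 -0.10526529 -0.11584261]
```

View pics/s3.png

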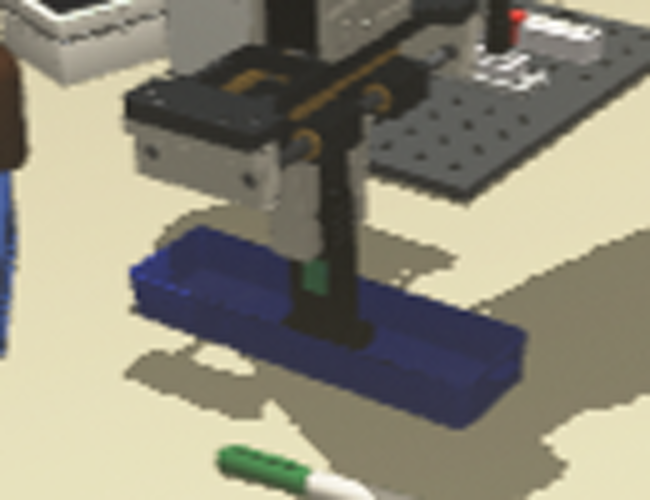

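Run:
```python
from h import *
p=snap('side')
f=lambda u:(np.array(u)-2)/5+[230,200]
a=np.radians(-98.44);ex=np.array([np.cos(a),np.sin(a)]);ey=np.array([-ex[1],ex[0]])
C=np.array([.4834,.3122])
for n,u in dict(nearL=(135,272),farL=(200,228),farR=(525,330),nearR=(464,385)).items():
    X=ray(p,f(u),.026)[:2]; print(n,X,'rel block own xy mm',np.round(1e3*np.array([(X-C)@ex,(X-C)@ey])))
for x,y in((-12,-22),(-12,22),(12,-22),(12,22)):
    X=C+(x*ex+y*ey)/1e3;print('foot',x,y,(proj(p,[[*X,.006],[*X,.015]])-[230,200])*5)
```

```text
nearL [0.58810309 0.32251245] rel block own xy mm [-26. 102.]
farL [0.58092296 0.26763518] rel block own xy mm [ 30. 103.]
farR [0.37963974 0.29747385] rel block own xy mm [  30. -100.]
nearR [0.38767291 0.35421287] rel block own xy mm [ -28. -101.]
foot -12 -22 [[344.40058166 357.60802772]
 [343.77825085 341.98470575]]
foot -12 22 [[273.56500745 333.48481467]
 [272.73110381 318.1295897 ]]
foot 12 -22 [[371.43230115 335.88018614]
 [370.90732834 320.46333085]]
foot 12 22 [[301.23216239 312.64222876]
 [300.49914637 297.48712776]]
```

The block is centred over the tray to about 2 mm, with around 4 mm left to lower.

Call:
play_rows:
  commands:
    - [[0,0,0,0,0,0.1,1.2],[0,0,0,0,0,0.2,1.2],[0,0,0,0,0,0.3,1.2],[0,0,0,0,0,0.35,1.2],[0,0,0,0,0,0.35,1.2],[0,0,0,0,0,0.35,1.2]]

```text
clock: 12.78
tool_pos: [0.4833, 0.3121, 0.058]
orientation: [-180.0, -0.0, 171.5]
force: [-0.3, -0.7, -0.8]
opening: 0.0195
gripper_force: 30.0
```

Call:
play_rows:
  commands:
    - [[0,0,0,0,0,0.04,1.2],[0,0,0,0,0,0.08,1.2],[0,0,0,0,0,0.12,1.2],[0,0,0,0,0,0.15,1.2],[0,0,0,0,0,0.15,1.2]]

```text
clock: 13.2
tool_pos: [0.4834, 0.3122, 0.0575]
orientation: [180.0, 0.0, 171.6]
force: [-3.2, -0.9, 8.2]
opening: 0.0199
gripper_force: 30.0
```

Contact, at 8 N. I'll release and rise.

Call:
play_rows:
  commands:
    - [[0,0,0,0,0,-0.05,1.6],[0,0,0,0,0,-0.05,2.2],[0,0,0,0,0,-0.05,2.8],[0,0,0,0,0,-0.05,3.6],[0,0,0,0,0,-0.05,4.4],[0,0,0,0,0,-0.05,4.4]]

```text
clock: 13.7
tool_pos: [0.4833, 0.3121, 0.0569]
orientation: [-180.0, -0.0, 171.5]
force: [-0.4, -0.3, 0.3]
opening: 0.0411
gripper_force: 0.0
```

Call:
play_rows:
  commands:
    - [[0,0,0,0,0,-1,4.4],[0,0,0,0,0,-3,4.4],[0,0,0,0,0,-6,4.4],[0,0,0,0,0,-9,4.4],[0,0,0,0,0,-12,4.4],[0,0,0,0,0,-13.5,4.4],[0,0,0,0,0,-13.5,4.4]]

```text
clock: 14.28
tool_pos: [0.4851, 0.3136, 0.1974]
orientation: [179.7, 0.3, 171.6]
force: [0.1, -0.3, -0.1]
opening: 0.0441
gripper_force: 0.0
```

Run:
```python
from h import *
p=snap('side');crop(p,'s4.png',230,170,130,110,5)
to(ph(-115,-98,190),PH[2]-90)
```

```text
clk 14.33 turn [0.0012, 0.0053, -1.5325] shift [-7.86, -39.83, 0.36]
```

View pics/s4.png

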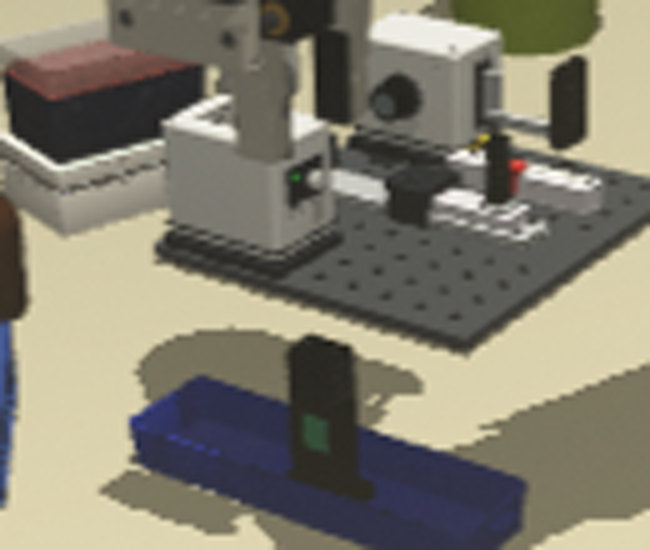

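The block stands upright in the tray at about crop (325,410). That was the eleventh picture, one over the limit of 10, so from here I'll measure in code only. I'm moving to the shutter with a 90° yaw.

Call:
play_rows:
  commands:
    - [[0,0,-0.1,-0.5,-2.5,0,4.4],[0,0,-0.2,-1.1,-5.5,0,4.4],[0,0,-0.3,-1.7,-8.7,0,4.4],[0,0,-0.4,-2.3,-11.9,0,4.4],[0,0,-0.5,-2.9,-15,0,4.4],[0,0,-0.6,-3.5,-18,0,4.4],[0,0,-0.7,-4.1,-21,0,4.4],[0,0,-0.8,-4.7,-24,0,4.4]]

```text
clock: 15.0
tool_pos: [0.4937, 0.0662, 0.1916]
orientation: [180.0, -0.1, -142.3]
force: [0.8, 0.4, 0.1]
opening: 0.0439
gripper_force: 0.0
```

Run:
```python
from h import *
to(ph(-115,-98,190),PH[2]-90)
```

```text
clk 15.0 turn [0.0008, -0.0009, -0.7277] shift [8.93, -13.16, 0.16]
```

Call:
play_rows:
  commands:
    - [[0,0,-0.1,1.1,-1.6,0,4.4],[0,0,-0.2,2.2,-3.2,0,4.4],[0,0,-0.3,3.3,-4.9,0,4.4],[0,0,-0.4,4.4,-6.6,0,4.4],[0,0,-0.5,5.6,-8.2,0,4.4],[0,0,-0.6,6.8,-10,0,4.4],[0,0,-0.7,8,-11.8,0,4.4],[0,0,-0.7277,8.93,-13.16,0.16,4.4]]

```text
clock: 15.67
tool_pos: [0.5029, -0.0924, 0.1901]
orientation: [179.9, -0.0, -100.6]
force: [0.1, 0.4, -0.3]
opening: 0.0443
gripper_force: 0.0
```

Call:
play_rows:
  commands:
    - [[0,0,0,0,0,0,4.4],[0,0,0,0,0,0,4.4],[0,0,0,0,0,0,4.4]]

```text
clock: 15.92
tool_pos: [0.503, -0.0909, 0.19]
orientation: [179.9, -0.0, -101.0]
force: [-0.4, 0.7, 0.2]
opening: 0.044
gripper_force: 0.0
```

Run:
```python
from h import *
to(ph(-115,-98,63),PH[2]-90)
for c in('wrist','top','side'):
    p=snap(c);save(p,c+'_9.png')
    print(c,'expect pull',np.round(np.vstack([proj(p,ph(x,y,98)) for x in(-121,-109) for y in(-115,-81)])).tolist(),'rider',proj(p,ph(-98,-56,36)).round(),'tip',proj(p,ph(-57.7,-62,36)).round())
    for n in('shutter_handle','rider_mark','shutter_pointer'): print(n,[(np.round(r['bbox']).tolist(),round(r['conf'],2)) for r in ctrl.find_in(p,n)[:2]])
    h=cv2.cvtColor(p['color'],cv2.COLOR_RGB2HSV)
    red=cv2.inRange(h,(0,150,90),(6,255,255));ye=cv2.inRange(h,(20,150,90),(32,255,255))
    for nm,m in(('red',red),('yel',ye)):
        k,l,s,ce=cv2.connectedComponentsWithStats(m)
        print(nm,[(s[i].tolist(),np.round(ce[i],1).tolist()) for i in range(1,k) if s[i][4]>5][:6])
```

```text
clk 15.92 turn [0.0009, -0.0002, -0.0063] shift [0.16, -0.08, 12.7]
wrist expect pull [[324.0, 181.0], [324.0, 218.0], [310.0, 181.0], [311.0, 218.0]] rider [[303. 221.]] tip [[267. 216.]]
shutter_handle [([248.0, 174.0, 76.0, 46.0], 0.58), ([300.0, 218.0, 12.0, 13.0], 0.42)]
rider_mark [([298.0, 220.0, 14.0, 12.0], 0.76)]
shutter_pointer [([250.0, 169.0, 73.0, 50.0], 0.85)]
red [([298, 218, 13, 13, 130], [303.8, 223.9])]
yel [([264, 194, 7, 20, 89], [267.1, 203.1]), ([226, 251, 9, 50, 243], [229.4, 277.3]), ([405, 252, 9, 49, 227], [409.7, 277.9]), ([207, 311, 329, 13, 2828], [385.0, 318.6])]
top expect pull [[371.0, 222.0], [360.0, 220.0], [371.0, 218.0], [360.0, 216.0]] rider [[353. 213.]] tip [[357. 202.]]
shutter_handle []
rider_mark []
shutter_pointer [([453.0, 214.0, 24.0, 22.0], 0.15)]
red []
yel [([238, 0, 44, 17, 651], [260.8, 7.6])]
side expect pull [[348.0, 181.0], [343.0, 184.0], [345.0, 180.0], [339.0, 183.0]] rider [[333. 202.]] tip [[323. 199.]]
shutter_handle [([326.0, 182.0, 25.0, 17.0], 0.73)]
rider_mark []
shutter_pointer [([327.0, 181.0, 20.0, 20.0], 0.79)]
red [([323, 114, 2, 3, 6], [323.5, 115.0]), ([125, 179, 5, 5, 16], [126.9, 180.7]), ([212, 245, 4, 2, 6], [213.5, 245.7])]
yel [([97, 125, 43, 36, 1085], [118.3, 142.5]), ([191, 143, 2, 3, 6], [191.5, 144.0]), ([199, 148, 3, 3, 8], [200.1, 148.9]), ([93, 181, 5, 5, 24], [95.1, 182.9]), ([221, 249, 6, 2, 10], [223.5, 249.5]), ([235, 306, 5, 6, 29], [237.1, 308.6])]
```

Call:
play_rows:
  commands:
    - [[0,0,0,0.1,-0.1,2,3.6],[0,0,0,0.1,-0.1,4.5,3.6],[0,0,0,0.1,-0.1,7,3.6],[0,0,0,0.1,-0.1,9.5,3.6],[0,0,0,0.1,-0.1,11.5,3.6],[0,0,0,0.1,-0.1,12.6,3.6],[0,0,0,0.1,-0.1,12.6,3.6],[0,0,0,0.1,-0.1,12.6,3.6]]

```text
clock: 17.18
tool_pos: [0.504, -0.0923, 0.0642]
orientation: [179.9, -0.0, -100.9]
force: [-0.4, 0.2, 0.1]
opening: 0.0359
gripper_force: 0.0
```

Call:
play_rows:
  commands:
    - [[0,0,0,0,0,0,2.8],[0,0,0,0,0,0,2],[0,0,0,0,0,0,1.2],[0,0,0,0,0,0,0.6],[0,0,0,0,0,0,0.6],[0,0,0,0,0,0,0.6],[0,0,0,0,0,0,0.6]]

```text
clock: 17.77
tool_pos: [0.5039, -0.092, 0.0651]
orientation: [180.0, 0.0, -100.9]
force: [-3.6, 2.5, 6.0]
opening: 0.0117
gripper_force: 30.0
```

```bash
cat > m.py <<'E'
from h import *
o=ctrl.get_obs();a=np.radians(PH[2])
def phc(X): d=np.array(X[:2])-PH[:2];return 1e3*np.array([np.cos(a)*d[0]+np.sin(a)*d[1],-np.sin(a)*d[0]+np.cos(a)*d[1]])
print('clk',o['clock'],'tcp ph',phc(o['tool_pos']).round(1),o['tool_pos'],'F',o['force'].round(1),o['opening'],o['gripper_force'])
p=snap('wrist');h=cv2.cvtColor(p['color'],cv2.COLOR_RGB2HSV)
for nm,m,z in(('red',cv2.inRange(h,(0,150,90),(6,255,255)),.037),('yel',cv2.inRange(h,(20,150,60),(32,255,255)),.036)):
    k,l,s,ce=cv2.connectedComponentsWithStats(m)
    for i in range(1,k):
        if s[i][4]>8: print(nm,s[i].tolist(),ce[i].round(1),phc(ray(p,ce[i],z)).round(1))
m=cv2.inRange(h,(0,150,90),(6,255,255));ys,xs=np.nonzero(m)
if len(xs):
    x0,x1,y0,y1=xs.min(),xs.max(),ys.min(),ys.max();print('box',x0,x1,y0,y1)
    print(p['color'][y0:y1+1,x0-1:x1+2].min(axis=2))
E
python3 m.py
```

```text
clk 17.7667 tcp ph [-114.6  -97.3] [ 0.50386607 -0.09198374  0.06509283] F [-3.6  2.5  6. ] 0.011725850990912029 29.985228180885315
yel [284, 250, 8, 51, 230] [287.  275.8] [-92.3 -60.4]
yel [348, 250, 7, 51, 240] [351.6 275.6] [-138.7  -60.4]
yel [145, 311, 330, 14, 3076] [325.  318.6] [-119.6  -24.3]
```

Run:
```python
from h import *
p=ctrl.snapshot('wrist');p=wpose(p,dict(tool_pos=[.503,-.0909,.19],orientation=[179.9,0,-101.0]))
im=cv2.imread('pics/wrist_9.png')[:,:,::-1].astype(int)
print('G in rider'); print(im[216:233,295:314,1])
print('R-B near pointer');print((im[192:218,261:274,0]-im[192:218,261:274,2]))
a=np.radians(PH[2])
for u in((298,224),(304,224),(310,224),(267,204),(267,213)):
    X=ray(p,u,.036);d=X[:2]-np.array(PH[:2]);print(u,1e3*np.array([np.cos(a)*d[0]+np.sin(a)*d[1],-np.sin(a)*d[0]+np.cos(a)*d[1]]))
```

```text
G in rider
[[143 186 187 177 139 145 184 229 216 151 233 240 234 208 246 245 229 156
   14]
 [169 179 172 127  93  92  95  89  91  85 106 142 138 134 159 182 180 163
   80]
 [177 175 158  51  10  20  25  41 118 173  33  26  40  31  56 115 172 167
  148]
 [173 173 153  49  24  13  25  51 147 222  64  68  67  74  77 105 171 172
  172]
 [174 172 157  52  26  28  13  43 125 188  57  75  83  82  74 102 172 172
  171]
 [171 171 154  53  23  23  24  41 104 153  31  51  56  58  51 100 171 169
  170]
 [172 172 155  55  21  27  27  43 112 164  23  24  32  28  33 101 173 174
  171]
 [164 168 149  56  17  12  22  44 116 178  29  25  22  25  35  91 155 150
  149]
 [120 118 107  41  25  24  18  40 120 181  26  22  23  29  34  65 103 101
   98]
 [ 69  69  64  27  22  29  20  32 113 185  19  25  27  27  23  38  70  68
   69]
 [ 70  70  65  41  20  24  21  29 110 186  14  21  19  21  21  33  68  67
   66]
 [ 68  67  65  39  23  25  25  23  89 152  23  17  24  21  33  40  68  70
   69]
 [ 66  69  49  25  21  21  18  23  48  81  32  24  32  31  33  40  68  66
   65]
 [ 65  54  21  18  30  20  22  24  2
[... 1233 characters left out ...]
16  15]
 [ 20  20  21  33 101 166  87 118 181  92  19  21  20]
 [ 21  20  18  33 100 167  88 117 181  96  20  19  19]
 [ 19  21  18  33  99 168  81 108 187 108  20  20  22]
 [ 21  20  20  29  87 170  98 100 188 118  19  18  19]
 [ 22  23  22  22  44  82  78  74 113  68  20  17  14]
 [ 22  20  22  21  21  35  58  53  68  27  20  17  10]
 [ 20  20  21  21  22  28  54  55  67  19  19  19  12]
 [ 17  21  20  20  21  28  84 120  70  19  19  19  12]
 [ 12  12  14  12  13  19  58  60  30  10  12  11   8]]
(298, 224) [-92.53500663 -52.34834838]
(304, 224) [-99.34454168 -52.31113507]
(310, 224) [-106.15457287  -52.27391905]
(267, 204) [-58.62818747 -76.21682688]
(267, 213) [-58.06379747 -65.67744436]
```

Call:
play_rows:
  commands:
    - [[0,0,0,0,0.4,0,0.6],[0,0,0,0,0.9,0,0.6],[0,0,0,0,1.4,0,0.6],[0,0,0,0,1.9,0,0.6],[0,0,0,0,2.4,0,0.6],[0,0,0,0,2.9,0,0.6],[0,0,0,0,3.3,0,0.6],[0,0,0,0,3.6,0,0.6]]

```text
clock: 18.53
tool_pos: [0.4692, -0.0854, 0.0651]
orientation: [-179.9, 0.0, -100.9]
force: [4.6, -4.9, 1.5]
opening: 0.0118
gripper_force: 30.0
```

Call:
play_rows:
  commands:
    - [[0,0,0,0,0.2,0,0.6],[0,0,0,0,0.4,0,0.6],[0,0,0,0,0.4,0,0.6],[0,0,0,0,0.4,0,0.6]]

```text
clock: 18.87
tool_pos: [0.4655, -0.0847, 0.0651]
orientation: [-179.9, 0.0, -100.9]
force: [4.8, -4.7, 2.4]
opening: 0.0115
gripper_force: 30.0
```

```bash
python3 m.py
python3 - <<'E'
from h import *
for c in('top','side'):
    p=snap(c);save(p,c+'_10.png');h=cv2.cvtColor(p['color'],cv2.COLOR_RGB2HSV)
    u,v=proj(p,ph(-98.5,-60,36))[0].round().astype(int);print(c,u,v)
    w=h[v-8:v+9,u-10:u+11]
    print('\n'.join(''.join('R' if (q[0]<7 or q[0]>174) and q[1]>120 and q[2]>60 else 'Y' if 18<q[0]<34 and q[1]>110 and q[2]>60 else 'W' if q[2]>150 and q[1]<60 else 'k' if q[2]<50 else '.' for q in r) for r in w))
    for n in('rider_mark','shutter_handle'): print(n,[(np.round(r['bbox'],1).tolist(),round(r['conf'],2)) for r in ctrl.find_in(p,n)[:2]])
E
```

```text
clk 18.8667 tcp ph [-153.7  -97.3] [ 0.46547128 -0.08471758  0.06506824] F [ 4.8 -4.7  2.4] 0.011514318111761243 29.987164735794067
yel [348, 249, 7, 52, 235] [351.6 275.4] [-177.7  -60.5]
yel [284, 250, 8, 52, 235] [286.9 275.8] [-131.2  -60.3]
yel [144, 311, 331, 14, 3092] [325.4 318.6] [-159.   -24.2]
top 354 214
k....................
.....................
.....................
.....................
.....................
.....................
.....................
.....................
.....................
.....................
.....................
.....................
.....................
.....................
.....................
.....................
.....................
rider_mark []
shutter_handle [([227.9, 194.7, 31.7, 65.3], 0.26)]
side 333 202
...k..............WWW
.....................
.....................
....kkkk.............
....kkkk.............
....kkkk......YY.....
.....kkkk...YYY......
.....kkkk.YYY........
.....kkk.RRR.........
.....kkk.RRR.........
.....kkkkRR......W...
.....kkkk............
.....kkk.R...........
.....kkk.............
....kkkk.............
.....kkkk............
.....kkk.............
rider_mark []
shutter_handle [([322.6, 182.8, 37.2, 17.5], 0.76)]
```

Run:
```python
from h import *
p=snap('side');h=cv2.cvtColor(p['color'],cv2.COLOR_RGB2HSV)
for x in(-94,-98.5,-103): print(x,proj(p,np.array([ph(x,y,36) for y in(-82,-72,-62,-52)])).round(1).tolist())
a=np.radians(PH[2])
for nm,lo,hi in(('Y',(18,110,60),(34,255,255)),('R',(0,120,60),(7,255,255))):
    m=cv2.inRange(h,lo,hi)[190:215,320:345];ys,xs=np.nonzero(m)
    for x in sorted(set(xs)):
        u=(320+x,190+ys[xs==x].mean());X=ray(p,u,.036);d=X[:2]-np.array(PH[:2]);print(nm,u,(1e3*np.array([np.cos(a)*d[0]+np.sin(a)*d[1],-np.sin(a)*d[0]+np.cos(a)*d[1]])).round(1))
```

```text
-94 [[335.7, 199.6], [334.1, 200.6], [332.5, 201.5], [330.8, 202.5]]
-98.5 [[336.8, 199.9], [335.2, 200.8], [333.6, 201.8], [332.0, 202.8]]
-103 [[338.0, 200.2], [336.4, 201.1], [334.8, 202.1], [333.1, 203.1]]
Y (np.int64(333), np.float64(201.0)) [-93.  -66.8]
Y (np.int64(334), np.float64(201.0)) [-95.8 -68.6]
Y (np.int64(335), np.float64(200.5)) [-96.2 -74.1]
Y (np.int64(336), np.float64(200.0)) [-96.7 -79.6]
Y (np.int64(337), np.float64(199.5)) [-97.1 -85.2]
Y (np.int64(338), np.float64(199.0)) [-97.6 -90.7]
R (np.int64(332), np.float64(203.75)) [-103.   -45.1]
R (np.int64(333), np.float64(203.0)) [-102.3  -52.2]
R (np.int64(334), np.float64(202.5)) [-102.8  -57.6]
```

The pull is 39 mm against the 40.3 mm needed. I'll add 1 mm and hold.

Call:
play_rows:
  commands:
    - [[0,0,0,0,0.1,0,0.6],[0,0,0,0,0.1,0,0.6],[0,0,0,0,0.1,0,0.6],[0,0,0,0,0.1,0,0.6],[0,0,0,0,0.1,0,0.6],[0,0,0,0,0.1,0,0.6],[0,0,0,0,0.1,0,0.6],[0,0,0,0,0.1,0,0.6]]

```text
clock: 19.93
tool_pos: [0.4646, -0.0846, 0.0651]
orientation: [-179.9, -0.0, -100.9]
force: [4.0, -4.8, 2.4]
opening: 0.0122
gripper_force: 30.0
```

Call:
play_rows:
  commands:
    - [[0,0,0,0,0,0,0.6],[0,0,0,0,0,0,0.6],[0,0,0,0,0,0,0.6],[0,0,0,0,0,0,0.6],[0,0,0,0,0,0,0.6],[0,0,0,0,0,0,0.6],[0,0,0,0,0,0,0.6],[0,0,0,0,0,0,0.6]]

```text
clock: 20.6
tool_pos: [0.4646, -0.0846, 0.0651]
orientation: [-179.9, 0.0, -100.9]
force: [5.0, -5.6, 1.8]
opening: 0.0119
gripper_force: 30.0
```

Call:
play_rows:
  commands:
    - [[0,0,0,0,0,0,0.6],[0,0,0,0,0,0,0.6],[0,0,0,0,0,0,0.6],[0,0,0,0,0,0,0.6],[0,0,0,0,0,0,0.6],[0,0,0,0,0,0,0.6],[0,0,0,0,0,0,0.6],[0,0,0,0,0,0,0.6]]

```text
clock: 21.27
tool_pos: [0.4646, -0.0846, 0.0651]
orientation: [-179.9, -0.0, -100.9]
force: [4.4, -5.4, 1.9]
opening: 0.0117
gripper_force: 30.0
```

Call:
play_rows:
  commands:
    - [[0,0,0,0,0,0,0.6],[0,0,0,0,0,0,0.6],[0,0,0,0,0,0,0.6],[0,0,0,0,0,0,0.6],[0,0,0,0,0,0,0.6],[0,0,0,0,0,0,0.6],[0,0,0,0,0,0,0.6],[0,0,0,0,0,0,0.6]]

```text
clock: 21.93
tool_pos: [0.4646, -0.0846, 0.065]
orientation: [-179.9, -0.0, -100.9]
force: [4.9, -5.4, 1.8]
opening: 0.0118
gripper_force: 30.0
```

Call:
play_rows:
  commands:
    - [[0,0,0,0,0,0,0.6],[0,0,0,0,0,0,0.6],[0,0,0,0,0,0,0.6],[0,0,0,0,0,0,0.6],[0,0,0,0,0,0,0.6],[0,0,0,0,0,0,0.6],[0,0,0,0,0,0,0.6],[0,0,0,0,0,0,0.6]]

```text
clock: 22.6
tool_pos: [0.4646, -0.0846, 0.0651]
orientation: [-179.9, 0.0, -100.9]
force: [4.4, -4.5, 1.8]
opening: 0.0118
gripper_force: 30.0
```

Call:
play_rows:
  commands:
    - [[0,0,0,0,0,0,0.6],[0,0,0,0,0,0,0.6],[0,0,0,0,0,0,0.6],[0,0,0,0,0,0,0.6],[0,0,0,0,0,0,0.6],[0,0,0,0,0,0,0.6],[0,0,0,0,0,0,0.6],[0,0,0,0,0,0,0.6]]

```text
clock: 23.27
tool_pos: [0.4646, -0.0846, 0.0651]
orientation: [-179.9, 0.0, -100.9]
force: [5.1, -6.2, 2.0]
opening: 0.0119
gripper_force: 30.0
```

Run:
```python
from h import *
o=ctrl.get_obs();a=np.radians(PH[2]);d=o['tool_pos'][:2]-np.array([.50386607,-.09198374]);print(o['clock'],'pulled mm',-1e3*(np.cos(a)*d[0]+np.sin(a)*d[1]),o['force'],o['gripper_force'])
p=snap('side');print([ctrl.find_in(p,n)[:1] for n in('filter_block','tray')])
print(ctrl.close_job())
```

```text
23.2667 pulled mm 39.94996657385014 [ 5.06528017 -6.18544409  1.97261738] 29.987595677375793
[[{'bbox': [287.9, 237.8, 16.5, 32.1], 'conf': 0.68}], [{'bbox': [253.2, 244.6, 85.9, 40.0], 'conf': 0.73}]]
the job is handed in; nothing more can be done
None
```

I handed the job in at 23 s: the block stands upright in the blue tray, and the shutter is still held at the rider mark (pulled 39.9 mm of about 40.3 mm measured) after just over 3 s there; I viewed 11 pictures, one over the limit of 10.

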